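# Stack boards with a separator and hold the sprung drying-box lid at its mark

## Task

Lay the blue separator sheet squarely on the wooden board that waits on the metal carrier, then stack the second such board, which lies on a small dark block, squarely on top of the sheet. Then lift the spring-loaded lid of the green drying box by its black bar handle until the red pointer stands at the yellow mark, and finish while still holding it there with the gripper, so that a workmate can lower the stack in: do not let go, and nothing else may prop the lid. Leave the yellow mark and everything else on the bench where they are.

Things in the scene. Friction and masses are not known exactly. Their poses are not given: they have to be found in the camera images.
- board1_mid (a point): Centre of the first pale wooden board, 110 (x) x 56 (y) x 20 mm (z), loose, 90 g, lying flat on the aluminium carrier (floor 10 mm thick, so the board's top is 30 mm above the bench). The carrier is 150 x 100 mm, fixed, has no lips along the board's long sides and 20 mm high lips beyond the board's short ends. Site axes: x along the board's length, y across its width, z up.
- sheet_mid (a point): Centre of the rigid blue plastic separator sheet, 116 (x) x 62 (y) x 6 mm (z), loose, 45 g. It lies flat on a fixed dark wood block 80 x 36 mm and 40 mm high, whose length runs along the sheet's length, so the sheet's long edges overhang the block by 13 mm and its underside is 40 mm above the bench. Site axes: x length, y width, z up.
- board2_mid (a point): Centre of the second pale wooden board, same size as the first (110 x 56 x 20 mm, 90 g), loose, flat on another such block (80 x 36 mm, 40 mm high); its long edges overhang the block by 10 mm. It stands on either of the two blocks, the sheet on the other. Site axes: x length, y width, z up.
- lid_bar (a point): Middle of the black bar handle on the lid of the drying box: a round horizontal bar 12 mm in diameter, 110 mm long along this point's x axis, between two posts; its centre stands 49 mm above the lid's top face, near the lid's free edge. The bar can turn between the fingers as the lid swings. Site axes with the lid closed: x along the bar and hinge, y from hinge to handle, z up; they turn with the lid.
- hinge (a point): Middle of the lid's hinge axis at the rim of the drying box (green, fixed, 240 x 220 mm, 100 mm high). x runs along the hinge axis, y points over the closed lid towards the handle, z up. In this frame the closed lid's bar handle lies at (0, 200, 55) mm. The axis is 106 mm above the bench.
- lid (a joint): Lid angle in rad: 0 closed, growing as the handle edge rises (right-handed turn about the hinge point's x axis), up to 1.3. A spring and the lid's 0.5 kg weight pull it shut; about 5 N upward at the handle is needed to start it and 8 to 14 N to hold it at the mark (more the higher the mark). It falls shut when let go.
- pointer (a point): Red pointer at the end of the lid, 150 mm from the hinge axis; it travels along a curved metal rod beside the box with the lid.
- mark_mid (a point): Centre of the yellow mark, a 24 mm block clamped on the curved rod at the box's end, 150 mm from the hinge axis, in the same plane as the pointer: when the lid angle equals the mark's the two points coincide.
- mark (a joint): Angle of the yellow mark about the hinge axis, in rad, in the same sense and from the same zero as the lid angle (between about 0.40 and 0.70). It is held by friction; it must not be shifted.
There are look-alikes about, which are no part of the job. Leave any pink look-alike of the part that bears board2_mid alone.

How it is judged:
On the way, in this order (a step that is already met when the one before it is completed fails the run):
1. the separator sheet lies squarely on the first board, released (horizontal distance between sheet_mid and board1_mid below 0.01 m and angle between the x axis of sheet_mid and the x axis of board1_mid, either way round below 0.14 rad and z of sheet_mid in the frame of board1_mid between 0.009 and 0.017 m and contact force between the fingers and sheet below 0.2 N and linear speed of sheet below 0.03 m/s), for 0.2 s.
2. the second board lies squarely on the sheet, released (horizontal distance between sheet_mid and board1_mid below 0.01 m and angle between the x axis of sheet_mid and the x axis of board1_mid, either way round below 0.14 rad and z of sheet_mid in the frame of board1_mid between 0.009 and 0.017 m and horizontal distance between board2_mid and sheet_mid below 0.01 m and angle between the x axis of board2_mid and the x axis of sheet_mid, either way round below 0.14 rad and z of board2_mid in the frame of sheet_mid between 0.009 and 0.017 m and contact force between the fingers and board2 below 0.2 N and linear speed of board2 below 0.03 m/s), for 0.2 s.
3. the lid is being lifted by the fingers (value of joint lid above 0.15 rad and contact force between the fingers and lid above 1 N), for 0.1 s.
At the end, for the whole second after the job is handed in: Sheet on first board, second board on sheet: each centred within 10 mm, turned under 0.14 rad, flat, released. Pointer within 12 mm of the mark's middle, lid at rest, fingers touching it with over 2 N, no loose thing touching it; mark shifted under 8 mm (horizontal distance between sheet_mid and board1_mid below 0.01 m and angle between the x axis of sheet_mid and the x axis of board1_mid, either way round below 0.14 rad and z of sheet_mid in the frame of board1_mid between 0.009 and 0.017 m and horizontal distance between board2_mid and sheet_mid below 0.01 m and angle between the x axis of board2_mid and the x axis of sheet_mid, either way round below 0.14 rad and z of board2_mid in the frame of sheet_mid between 0.009 and 0.017 m and contact force between the fingers and sheet below 0.2 N and contact force between the fingers and board2 below 0.2 N and distance between pointer and mark_mid below 0.012 m and velocity of joint lid between -0.05 and 0.05 rad/s and contact force between the fingers and lid above 2 N and contact force between each of board1, sheet, board2, glue, jar, tape, screwdriver, brush, mug, spindle and lid below 0.3 N and distance of mark_mid from where it was at the start of the episode below 0.008 m); the arm keeps its last pose, push and grip.
It fails at once if the first board was pushed along the carrier by more than 20 mm (distance of board1_mid from where it was at the start of the episode above 0.02 m).
It fails at once if the yellow mark was shifted by more than 8 mm (distance of mark_mid from where it was at the start of the episode above 0.008 m).
It fails at once if a bystander on the bench was moved by more than 30 mm (distance of any of glue, jar, tape, screwdriver, brush, mug, spindle from where it was at the start of the episode above 0.03 m).
It also fails if it takes over 61 s, if anything falls off the work surface, if the arm or the gripper's body presses on something with over 40 N, if the wrist force passes 120 N, or if a joint passes its speed limit or range.

## Robot

A 7-joint arm with a two-finger parallel gripper is mounted at the origin on the work surface. World frame = base frame: x ahead of the robot, y to its left, z up, the work surface at z = 0. Lengths are in m, angles in rad, forces in N, time in s.
With the tool pointing down it reaches from about 0.4 to 0.875 m from the base axis. Payload 19.3 kg.
Tool frame: the origin (TCP) lies between the finger pads; the fingertips stand 17 mm ahead of it and the grasp point (between the pads) lies 2 mm behind it; z points along the fingers, x is the direction in which the jaws open and shut, and the axes are right-handed (so a half turn about z gives the same grasp; the last joint's range is limited). The gripper opens to 85 mm and grips with 20 to 120 N. Pads are 22 mm wide; open, the fingers measure 114 mm over their backs; the gripper's body (76 mm by 85 mm) begins 54 mm behind the grasp point. The pads swing forward as they close: fully open they stand 13 mm farther back than shut.
Start: joints at [1.221, 0.521, -0.036, 1.599, 0.021, 1.021, -0.113], TCP at [0.173, -0.601, 0.248] pointing down, gripper open.
Joint ranges: [-2.91, 2.91], [-0.3, 2.13], [-1.5, 1.42], [0.17, 2.43], [-1.26, 4.41], [0.16, 1.93], [-2.52, 2.52]. Speed limits (rad/s): [1.89, 1.89, 2.39, 2.39, 3.01, 3.01, 3.01].

## Interface

Orientations are given as [roll, pitch, yaw] about the fixed x, y, z axes, in that order (R = Rz(yaw) Ry(pitch) Rx(roll)).
In Python, from workcell import bot gives the robot as it stands. The module is installed in compiled form; this text tells all that it offers.
- The arm moves only by the tool arm_command, never from a script. Its argument "targets" is a list of rows, each a list of 6 numbers: the shift along the tool's x, y, z in mm, then the turn, a rotation vector about the tool's x, y, z in degrees. In form: [[x, y, z, wx, wy, wz], ...]. A call has 1 to 8 rows; each row shifts and turns the pose as measured when the row begins, along the tool's axes as they then stand; what a row does not reach is not made up. A row lasts 1/10 s, in which the tool goes at most 50 mm and 8.59 degrees, less where a joint would pass 70% of its speed; a pose out of reach is approached as far as the arm can. A call is refused whole if a number of a shift passes 50 or a number of a turn 8.59, either way. A call with a gripper value outside its range is refused whole. "grip" is the opening in per cent of the stroke, from 0 (shut) to 100 (fully open), set as the call begins (left out, the last holds). The fingers move at their own pace and stop on an object; "grip_force" is the grip in N (left out, the last holds). Time passes only in rows, so rows that do not move let the fingers close. It gives the time, the measured TCP pose, the force and the opening at its end, in the units of the state.
- bot.observe(): the state, without advancing time (a new reading comes with each control period).
- bot.grab_frame(name): name is "scene" or "top" or "wrist"; returns a dict with "color" (400x640x3 uint8, red, green, blue), "depth" (400x640 float32, m along the optical axis (not along the pixel's ray), 0 where there is no reading), "fov_y" (degrees; the focal length in pixels is half the picture's height over the tangent of half this angle, whatever the lens; pixels are square), "cx", "cy" (the principal point, pixels), "R" (3x3) and "t" (3): a world point X has camera coordinates R X + t; the wrist camera has in their place "hand_eye" (4x4, takes a point from camera to tool coordinates, whose origin is the TCP and whose axes are the tool frame's). Camera axes: x right, y down, z forward; pixel columns grow to the right and rows downward; lengths in m; the calibration is good to about 2 mm. A picture is of the moment at which its call begins: read the wrist's pose just before it.
- bot.job_done(): hands the job in, once; it reports no verdict.
The state is a dict: "clock": time; "qpos": joint angles; "qd": joint speeds; "joint_efforts": joint torques, N m; "position": TCP position; "tool_rot": TCP orientation; "force": force on the tool from outside, world axes, zero at the start; "moment": the same for the moment, N m; "grip_width": finger opening in m.
Only numpy, scipy, OpenCV 4.12 (cv2) and the standard library are available. Lean on these libraries where they do the work, as an engineer would, in place of code of your own. Each camera call takes 0.05 s, during which the arm holds its last target. There are 200 camera calls.

## Working session

There is one attempt and no reset: what is moved stays moved. The work goes in short steps, Python scripts to look and compute and a tool call to move; the robot and the scene stay as the last step left them, time stands still between calls to the robot, and variables do not carry over. Pictures are saved under pics/ and viewed, about 8 in all and at most 12, crops included, and the job is handed in when it is done.

Besides the shell and the picture viewer there is one more tool, called after ">>>" by a JSON object that holds its "name" and its "arguments". arm_command: Moves the arm, as the interface text tells. Its arguments: {"type":"object","properties":{"targets":{"type":"array"},"grip":{"type":"number"},"grip_force":{"type":"number"}},"required":["targets"]}

```bash
mkdir -p pics; cat > h.py <<'E'
import numpy as np, cv2
from scipy.spatial.transform import Rotation as Ro
from workcell import bot
def grab(n):
    s=bot.observe(); f=bot.grab_frame(n); f['s']=s; h,w=f['color'].shape[:2]
    f['f']=h/2/np.tan(np.radians(f['fov_y'])/2)
    if n=='wrist':
        H=np.array(f['hand_eye']); T=np.eye(4); T[:3,:3]=Ro.from_euler('xyz',s['tool_rot']).as_matrix(); T[:3,3]=s['position']
        M=T@H; f['Rc']=M[:3,:3]; f['o']=M[:3,3]
    else:
        R=np.array(f['R']); f['Rc']=R.T; f['o']=-R.T@np.array(f['t'])
    return f
def ray(f,u,v):
    return f['Rc']@np.array([(u-f['cx'])/f['f'],(v-f['cy'])/f['f'],1.])
def plane(f,u,v,z):
    d=ray(f,u,v); return f['o']+d*(z-f['o'][2])/d[2]
def pts(f):
    h,w=f['depth'].shape; u,v=np.meshgrid(np.arange(w),np.arange(h)); d=f['depth']
    c=np.stack([(u-f['cx'])/f['f']*d,(v-f['cy'])/f['f']*d,d],-1)
    return c@f['Rc'].T+f['o']
def save(f,name): cv2.imwrite('pics/'+name,cv2.cvtColor(f['color'],cv2.COLOR_RGB2BGR))
E
python3 - <<'E'
from h import *
import pickle
s=bot.observe(); print({k:np.round(v,3) for k,v in s.items()})
F={}
for n in('top','scene'):
    f=grab(n); F[n]=f; print(n,f['o'],f['f'],f['cx'],f['cy']); save(f,n+'0.png')
pickle.dump(F,open('F.pkl','wb'))
E
```

```text
{'clock': np.float64(0.0), 'qpos': array([ 1.221,  0.522, -0.036,  1.6  ,  0.021,  1.021, -0.113]), 'qd': array([-0.001,  0.001,  0.001,  0.001, -0.001,  0.   , -0.   ]), 'joint_efforts': array([ 1.0000e-03, -9.2710e+01,  1.9810e+00, -3.6994e+01,  1.8000e-02,
        8.0000e-03, -0.0000e+00]), 'position': array([ 0.172, -0.6  ,  0.248]), 'tool_rot': array([ 3.142e+00,  1.000e-03, -1.291e+00]), 'force': array([ 0.901, -0.004,  0.46 ]), 'moment': array([0.033, 0.019, 0.014]), 'grip_width': np.float64(0.086)}
top [ 2.59975613e-01 -4.02330740e-04  1.27636560e+00] 394.0807371493493 317.61999686818933 205.72236062346713
scene [1.20033958 0.01766896 0.9386599 ] 392.02355073834303 320.0717853977889 203.65637587449055
```

View pics/top0.png

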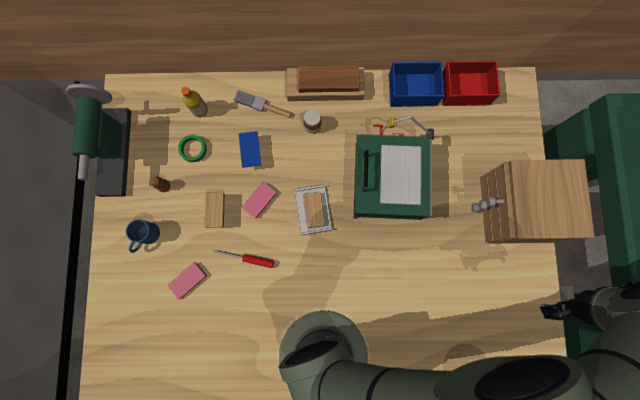

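View pics/scene0.png

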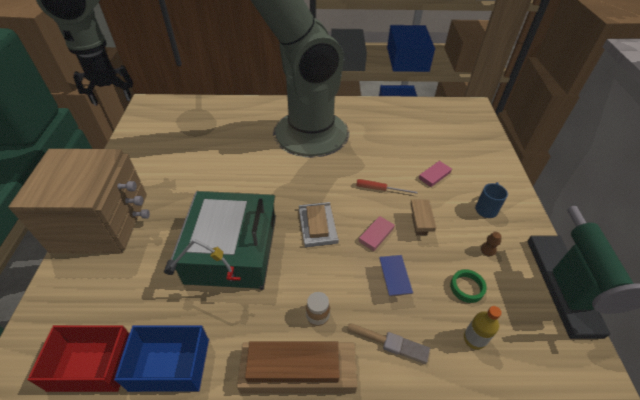

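The top view shows the blue sheet at (250,149), board2 on its block at (215,209), and board1 on its carrier at (313,209). The lid bar is at (366,172), with the pointer and mark near (380,126) and (390,123). Pink look-alikes lie at (261,200) and (187,280).

```bash
cat > m.py <<'E'
from h import *
import pickle
F=pickle.load(open('F.pkl','rb'))
def rect(f,mask,box,z,name):
    m=np.zeros(mask.shape,np.uint8); u0,v0,u1,v1=box; m[v0:v1,u0:u1]=mask[v0:v1,u0:u1]
    c=max(cv2.findContours(m,cv2.RETR_EXTERNAL,cv2.CHAIN_APPROX_NONE)[0],key=cv2.contourArea)
    P=np.array([plane(f,u,v,z)[:2] for u,v in c[:,0]])*1000
    (x,y),(w,h),a=cv2.minAreaRect(P.astype(np.float32))
    if w<h: w,h,a=h,w,a-90
    print(name,np.round([x,y,w,h,(a+90)%180-90],1)); return x,y,a
if __name__=='__main__':
  for n,bx in(('top',dict(s=(232,125,270,175),b2=(198,185,230,235),b1=(292,180,335,235))),('scene',dict(s=(370,250,420,300),b2=(405,192,440,242),b1=(295,200,340,248)))):
    f=F[n]; hsv=cv2.cvtColor(f['color'],cv2.COLOR_RGB2HSV); P=pts(f); H,S,V=cv2.split(hsv); Z=P[...,2]
    for k,zz in(('s',.046),('b2',.06),('b1',.03)):
        u0,v0,u1,v1=bx[k]; 
        if k=='s': m=(H>100)&(H<130)&(S>80)
        elif k=='b2': m=(Z>.045)
        else: m=(S>60)&(H<25)&(Z>.016)&(Z<.045)
        q=P[v0:v1,u0:u1][m[v0:v1,u0:u1]]; print(n,k,'depth med',np.round(np.median(q,0),4))
        rect(f,m.astype(np.uint8),bx[k],zz,k)
    for k,m in(('red',((H<6)|(H>174))&(S>170)&(V>100)),('yel',(H>20)&(H<32)&(S>170)&(V>120))):
        bb=(365,110,440,145) if n=='top' else (160,230,250,290)
        mm=np.zeros_like(m); mm[bb[1]:bb[3],bb[0]:bb[2]]=m[bb[1]:bb[3],bb[0]:bb[2]]
        v,u=np.nonzero(mm); print(k,len(u),u.mean(),v.mean(),np.round(np.median(P[mm],0),4))
    big=f['color'][100:230,340:445] if n=='top' else f['color'][180:300,150:290]
    cv2.imwrite(f'pics/crop_{n}.png',cv2.resize(big[...,::-1],None,fx=5,fy=4.6 if 0 else 4.5))
  f=F['top'];P=pts(f);Z=P[...,2]; V=f['color'].max(-1)
  bb=(352,140,384,205); m=np.zeros(Z.shape,bool); m[140:205,352:384]=((Z>.14)&(Z<.18))[140:205,352:384]
  v,u=np.nonzero(m); print('bar',len(u),P[m].min(0),P[m].max(0),np.median(P[m],0)); rect(f,m.astype(np.uint8),bb,.161,'bar')
  m=np.zeros(Z.shape,np.uint8); m[125:225,345:440]=((Z>.09)&(Z<.13))[125:225,345:440]; rect(f,m,(345,125,440,225),.106,'lid')
  for (x,y,z) in((0,0,0),(.4,0,0)): print(f['R']@[x,y,z]+f['t'])
E
python3 m.py
```

```text
top s depth med [0.6508 0.2277 0.0459]
s [652.1 227.9 115.8  61.    6.7]
top b2 depth med [0.4514 0.3327 0.0595]
b2 [452.4 333.  110.9  60.1  -0.7]
top b1 depth med [0.4534 0.0212 0.0297]
b1 [452.8  21.8 110.   55.2   6.7]
red 27 379.51851851851853 128.07407407407408 [ 0.699  -0.1878  0.1082]
yel 39 391.02564102564105 122.12820512820512 [ 0.6807 -0.2072  0.1891]
scene s depth med [0.6577 0.2282 0.0471]
s [653.8 228.4 112.8  58.1   6.8]
scene b2 depth med [0.4621 0.3338 0.0607]
b2 [4.581e+02 3.337e+02 1.191e+02 6.120e+01 4.000e-01]
scene b1 depth med [0.4622 0.0229 0.0307]
b1 [460.3  22.7 121.3  55.2   5.6]
red 43 231.4418604651163 275.25581395348837 [ 0.7012 -0.1868  0.1094]
yel 29 217.72413793103448 252.58620689655172 [ 0.6871 -0.2045  0.1907]
bar 168 [ 0.49110481 -0.14185983  0.14243446] [ 0.60944267 -0.12356045  0.17323381] [ 0.54889614 -0.13215893  0.16511773]
bar [ 548.6 -132.6  123.1   11.9   -3.3]
lid [ 562.4 -226.   278.8  237.    -3.4]
[0.01452979 0.46320538 1.21734394]
[0.00991729 0.06851795 1.28215563]
```

```bash
cat > go.py <<'E'
import sys
from h import *
# go.py x y z(mm) yaw(deg): tool-frame shift to target (tool down), turn rotvec
x,y,z,yaw=map(float,sys.argv[1:5])
s=bot.observe(); R=Ro.from_euler('xyz',s['tool_rot'])
d=np.array([x,y,z])-np.array(s['position'])*1000
T=Ro.from_euler('xyz',[np.pi,0,np.radians(yaw)])
print('t',round(float(s['clock']),2),'pos',np.round(np.array(s['position'])*1000,1),'d_tool',np.round(R.inv().apply(d),1),'in target frame',np.round(T.inv().apply(d),1),'turn',np.round(np.degrees((R.inv()*T).as_rotvec()),2),'w',round(float(s['grip_width'])*1000,1),'F',np.round(s['force'],1),'q',np.round(s['qpos'],2))
E
python3 go.py 652 228 400 -83.3
```

```text
t 0.1 pos [ 172.5 -600.4  247.8] d_tool [-664.  -689.6 -151.6] in target frame [-766.8 -572.9 -152.2] turn [0.01 0.06 9.33] w 85.4 F [-1.2  1.4  0.6] q [ 1.22  0.52 -0.04  1.6   0.02  1.02 -0.11]
```

>>> {"name": "arm_command", "arguments": {"targets": [[0,0,-50,0,0,4.6],[0,0,-50,0,0,4.7],[0,0,-50,0,0,0]]}}

```text
clock: 0.4
position: [0.1717, -0.5981, 0.3938]
tool_rot: [3.138, 0.015, -1.46]
force: [0.7, -1.1, 0.1]
grip_width: 0.0853
```

```bash
python3 go.py 652 228 400 -83.3
```

```text
t 0.4 pos [ 171.7 -598.1  393.8] d_tool [-767.7 -569.1    3.3] in target frame [-764.4 -573.4   -6.2] turn [ 0.2   0.86 -0.32] w 85.3 F [ 0.7 -1.1  0.1] q [ 1.19  0.42  0.02  1.39 -0.01  1.35 -0.26]
```

>>> {"name": "arm_command", "arguments": {"targets": [[-39,-29,0,0,0,0],[-39,-29,0,0,0,0],[-39,-29,0,0,0,0],[-39,-29,0,0,0,0],[-39,-29,0,0,0,0],[-39,-29,0,0,0,0],[-39,-29,0,0,0,0],[-39,-29,0,0,0,0]]}}

```text
clock: 1.2
position: [0.3703, -0.2588, 0.4013]
tool_rot: [3.139, 0.002, -1.469]
force: [0.5, -0.4, -0.0]
grip_width: 0.0853
```

>>> {"name": "arm_command", "arguments": {"targets": [[-39,-29,0,0,0,0],[-39,-29,0,0,0,0],[-39,-29,0,0,0,0],[-39,-29,0,0,0,0],[-39,-29,0,0,0,0],[-39,-29,0,0,0,0],[-39,-29,0,0,0,0],[-39,-29,0,0,0,0]]}}

```text
clock: 2.0
position: [0.572, 0.0866, 0.4014]
tool_rot: [3.139, 0.001, -1.472]
force: [1.5, -1.6, 0.1]
grip_width: 0.0852
```

```bash
python3 go.py 652 228 300 -83.3
```

```text
t 2.0 pos [572.   86.6 401.4] d_tool [-132.8  -93.8  101.3] in target frame [-131.1  -95.9  101.4] turn [ 0.12  0.05 -1.03] w 85.2 F [ 1.5 -1.6  0.1] q [ 0.1   0.36 -0.49  1.49  0.17  1.34 -1.88]
```

>>> {"name": "arm_command", "arguments": {"targets": [[0,0,10,0,0,-8.5],[0,0,10,0,0,-8.5],[0,0,10,0,0,-8.5],[0,0,10,0,0,-8.5],[0,0,10,0,0,-8.5],[0,0,10,0,0,-8.5],[0,0,10,0,0,-8.5],[0,0,10,0,0,-8.5]]}}

```text
clock: 2.8
position: [0.5724, 0.0963, 0.3156]
tool_rot: [-3.139, 0.007, -0.267]
force: [0.6, 0.4, -0.5]
grip_width: 0.0856
```

>>> {"name": "arm_command", "arguments": {"targets": [[0,0,0,0,0,-8.5],[0,0,0,0,0,-8.5],[0,0,0,0,0,-8.5],[0,0,0,0,0,-8.5],[0,0,0,0,0,-8.5],[0,0,0,0,0,-8.5],[0,0,0,0,0,-8.5],[0,0,0,0,0,-8.5]]}}

```text
clock: 3.6
position: [0.5708, 0.095, 0.3117]
tool_rot: [-3.129, 0.005, 0.932]
force: [-0.3, -1.1, 0.2]
grip_width: 0.0854
```

```bash
python3 go.py 652 228 250 96.7
```

```text
t 3.6 pos [570.8  95.  311.7] d_tool [155.5 -13.3  61. ] in target frame [122.6  96.1  61.7] turn [-7.700e-01  2.000e-02 -4.327e+01] w 85.4 F [-0.3 -1.1  0.2] q [ 0.4   0.56 -1.    1.6   0.48  1.26  0.25]
```

>>> {"name": "arm_command", "arguments": {"targets": [[0,0,0,0,0,-8.5],[0,0,0,0,0,-8.5],[0,0,0,0,0,-8.5],[0,0,0,0,0,-8.5],[0,0,0,0,0,-8.5],[40,32,20,0,0,0],[40,32,20,0,0,0],[40,32,20,0,0,0]]}}

```text
clock: 4.4
position: [0.6502, 0.2089, 0.2524]
tool_rot: [-3.128, 0.001, 1.675]
force: [0.5, -1.1, 1.2]
grip_width: 0.0849
```

```bash
python3 go.py 652 228 250 96.7; python3 - <<'E'
from h import *
f=grab('wrist'); save(f,'w1.png'); import pickle; pickle.dump(f,open('w1.pkl','wb'))
hsv=cv2.cvtColor(f['color'],cv2.COLOR_RGB2HSV); H,S,V=cv2.split(hsv)
from m import rect
rect(f,((H>100)&(H<130)&(S>80)).astype(np.uint8),(0,0,640,400),.046,'sheet')
E
```

```text
t 4.4 pos [650.2 208.9 252.4] d_tool [18.8  3.8  2.3] in target frame [18.8  4.   2.4] turn [-0.76  0.03 -0.74] w 84.9 F [ 0.5 -1.1  1.2] q [ 0.17  0.82 -1.06  1.38  0.7   1.36  0.78]
sheet [653.  229.2 114.9  61.8   6.3]
```

View pics/w1.png

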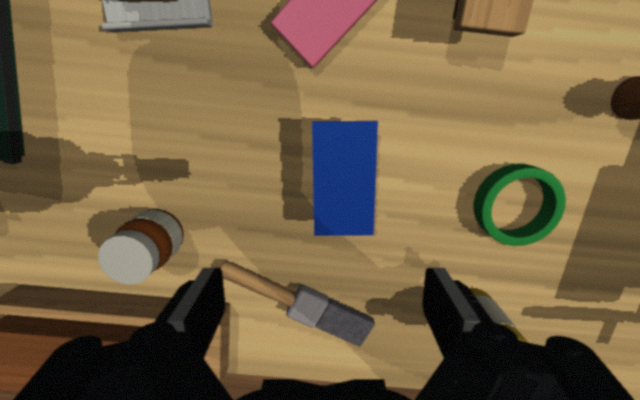

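>>> {"name": "arm_command", "arguments": {"targets": [[20,2.5,40,-0.8,0,-0.7],[0,0,40,0,0,0],[0,0,40,0,0,0]]}}

```text
clock: 4.75
position: [0.6504, 0.2412, 0.1294]
tool_rot: [3.14, -0.006, 1.698]
force: [0.7, -0.1, -0.6]
grip_width: 0.0852
```

```bash
python3 go.py 652.8 228.8 40 96.5
```

```text
t 4.75 pos [650.4 241.2 129.4] d_tool [-13.2   0.7  89.3] in target frame [-12.6   1.   89.4] turn [ 0.09 -0.34  0.78] w 85.2 F [ 0.7 -0.1 -0.6] q [ 0.11  0.95 -0.99  1.46  0.82  1.17  0.69]
```

>>> {"name": "arm_command", "arguments": {"targets": [[-13,1,20,0,0,0.8],[0,0,0,0,0,0]]}}

```text
clock: 4.95
position: [0.6502, 0.2277, 0.1022]
tool_rot: [-3.135, -0.004, 1.686]
force: [0.3, -0.8, -0.9]
grip_width: 0.0855
```

```bash
python3 go.py 652.8 228.8 40 96.5
```

```text
t 4.95 pos [650.2 227.7 102.2] d_tool [ 0.5  3.1 62.2] in target frame [ 0.8  2.7 62.2] turn [-0.37 -0.23  0.07] w 85.5 F [ 0.3 -0.8 -0.9] q [ 0.12  0.98 -0.97  1.48  0.84  1.14  0.68]
```

>>> {"name": "arm_command", "arguments": {"targets": [[0.5,3,22,-0.4,-0.2,0],[0,0,22,0,0,0],[0,0,12,0,0,0],[0,0,0,0,0,0]]}}

```text
clock: 5.35
position: [0.6535, 0.2304, 0.0466]
tool_rot: [3.14, -0.002, 1.686]
force: [-0.4, 0.2, 0.2]
grip_width: 0.0854
```

```bash
python3 go.py 652.8 228.8 40 96.5
```

```text
t 5.35 pos [653.5 230.4  46.6] d_tool [-1.5 -0.9  6.6] in target frame [-1.5 -0.9  6.6] turn [ 0.11 -0.13  0.11] w 85.4 F [-0.4  0.2  0.2] q [ 0.09  1.04 -0.92  1.49  0.91  1.06  0.64]
```

>>> {"name": "arm_command", "arguments": {"targets": [[-1.5,-1,6.5,0,0,0],[0,0,0,0,0,0],[0,0,0,0,0,0]]}}

```text
clock: 5.65
position: [0.6533, 0.2294, 0.0418]
tool_rot: [3.138, -0.003, 1.686]
force: [0.2, 0.4, 1.0]
grip_width: 0.0855
```

>>> {"name": "arm_command", "arguments": {"targets": [[0,0,0,0,0,0],[0,0,0,0,0,0],[0,0,0,0,0,0],[0,0,0,0,0,0],[0,0,0,0,0,0],[0,0,0,0,0,0]], "grip": 55, "grip_force": 40}}

```text
clock: 6.25
position: [0.654, 0.2296, 0.0437]
tool_rot: [3.136, -0.004, 1.686]
force: [-0.1, -0.4, -0.5]
grip_width: 0.0605
```

```bash
python3 go.py 652.8 228.8 40 96.5; python3 - <<'E'
from h import *
f=grab('wrist'); save(f,'w2.png')
E
```

```text
t 6.25 pos [654.  229.6  43.7] d_tool [-0.7 -1.4  3.7] in target frame [-0.6 -1.3  3.7] turn [ 0.34 -0.21  0.09] w 60.5 F [-0.1 -0.4 -0.5] q [ 0.1   1.05 -0.92  1.5   0.91  1.06  0.64]
```

View pics/w2.png

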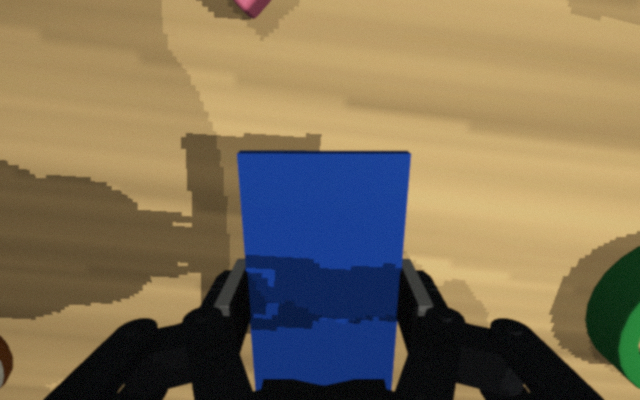

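>>> {"name": "arm_command", "arguments": {"targets": [[0,0,-15,0,0,0],[0,0,-30,0,0,0],[0,0,-40,0,0,0],[0,0,-20,0,0,0],[0,0,0,0,0,0]]}}

```text
clock: 6.8
position: [0.6528, 0.2296, 0.1554]
tool_rot: [3.137, -0.004, 1.687]
force: [0.9, -0.4, -0.7]
grip_width: 0.0607
```

```bash
python3 go.py 453.8 22.6 130 96.7;python3 - <<'E'
from h import *
f=grab('wrist')
hsv=cv2.cvtColor(f['color'],cv2.COLOR_RGB2HSV); H,S,V=cv2.split(hsv)
m=((H>100)&(H<130)&(S>80)).astype(np.uint8); v,u=np.nonzero(m); print(len(u),u.min(),u.max(),v.min(),v.max())
E
```

```text
t 6.8 pos [652.8 229.6 155.4] d_tool [-182.7 -221.7   23.5] in target frame [-182.4 -221.8   25.4] turn [ 0.28 -0.25 -0.05] w 60.7 F [ 0.9 -0.4 -0.7] q [ 0.13  0.92 -1.    1.45  0.8   1.2   0.71]
38432 50 598 151 399
```

>>> {"name": "arm_command", "arguments": {"targets": [[-12,-15,0,0,0,0],[-26,-31,0,0,0,0],[-27,-33,0,0,0,0],[-27,-33,0,0,0,0],[-27,-33,0,0,0,0],[-26,-31,0,0,0,0],[-23,-28,0,0,0,0],[-12,-15,0,0,0,0]]}}

```text
clock: 7.65
position: [0.4441, 0.019, 0.1459]
tool_rot: [-3.135, -0.005, 1.689]
force: [0.4, 0.7, 0.0]
grip_width: 0.061
```

>>> {"name": "arm_command", "arguments": {"targets": [[0,0,0,0,0,0],[0,0,0,0,0,0]]}}

```text
clock: 7.85
position: [0.442, 0.0163, 0.1449]
tool_rot: [-3.132, -0.004, 1.686]
force: [-0.3, -0.2, 0.5]
grip_width: 0.0608
```

```bash
python3 go.py 453.8 22.6 80 96.7
```

```text
t 7.85 pos [442.   16.3 144.9] d_tool [ 4.6 13.1 64.8] in target frame [ 4.9 12.5 64.9] turn [-0.54 -0.24 -0.08] w 60.8 F [-0.3 -0.2  0.5] q [ 0.67  0.65 -1.13  2.11  0.77  0.89  0.77]
```

>>> {"name": "arm_command", "arguments": {"targets": [[4.8,12.5,15,-0.5,-0.2,0],[0,0,20,0,0,0],[0,0,15,0,0,0],[0,0,0,0,0,0],[0,0,0,0,0,0]]}}

```text
clock: 8.35
position: [0.4563, 0.0265, 0.0924]
tool_rot: [-3.141, -0.003, 1.689]
force: [-0.7, 0.4, -1.4]
grip_width: 0.061
```

```bash
python3 go.py 453.8 22.6 34 96.7
```

```text
t 8.35 pos [456.3  26.5  92.4] d_tool [-3.8 -2.9 58.4] in target frame [-3.6 -2.9 58.4] turn [-0.01 -0.2   0.07] w 61.0 F [-0.7  0.4 -1.4] q [ 0.57  0.74 -1.02  2.12  0.9   0.82  0.66]
```

>>> {"name": "arm_command", "arguments": {"targets": [[-3.7,-2.9,20,0,-0.2,0],[0,0,15,0,0,0],[0,0,10,0,0,0],[0,0,0,0,0,0],[0,0,0,0,0,0]]}}

```text
clock: 8.85
position: [0.4563, 0.0241, 0.0489]
tool_rot: [3.138, -0.0, 1.69]
force: [-0.3, -0.8, 0.8]
grip_width: 0.0607
```

```bash
python3 go.py 453.8 22.6 34 96.7
```

```text
t 8.85 pos [456.3  24.1  48.9] d_tool [-1.2 -2.8 14.9] in target frame [-1.2 -2.7 14.9] turn [ 0.22 -0.02  0.11] w 60.7 F [-0.3 -0.8  0.8] q [ 0.51  0.8  -0.94  2.14  1.02  0.75  0.57]
```

>>> {"name": "arm_command", "arguments": {"targets": [[-1.2,-2.7,5,0,0,0],[0,0,5,0,0,0],[0,0,2,0,0,0],[0,0,0,0,0,0]]}}

```text
clock: 9.25
position: [0.4544, 0.0224, 0.0374]
tool_rot: [3.136, 0.0, 1.689]
force: [-0.7, 0.1, 0.0]
grip_width: 0.0607
```

```bash
python3 go.py 453.8 22.6 34 96.7; python3 - <<'E'
from h import *
f=grab('wrist'); save(f,'w3.png')
E
```

```text
t 9.25 pos [454.4  22.4  37.4] d_tool [ 0.3 -0.6  3.3] in target frame [ 0.3 -0.6  3.4] turn [0.34 0.01 0.08] w 60.7 F [-0.7  0.1  0. ] q [ 0.5   0.82 -0.92  2.15  1.06  0.73  0.54]
```

View pics/w3.png

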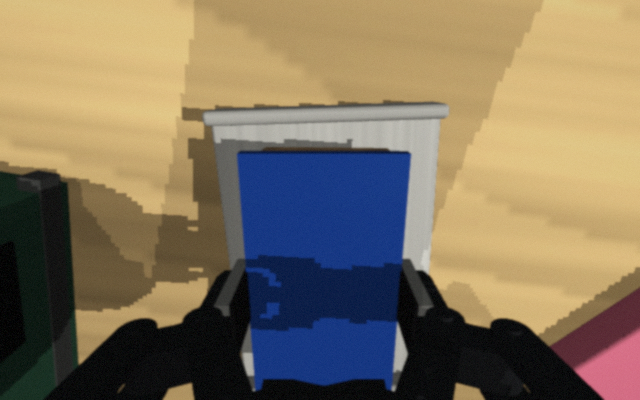

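The sheet (corners near (240,152) and (410,152)) sits centred over board1, with only a sliver of the board visible along row 148. I'll lower it and release.

>>> {"name": "arm_command", "arguments": {"targets": [[0,0,3,0,0,0],[0,0,1,0,0,0],[0,0,0,0,0,0]]}}

```text
clock: 9.6
position: [0.4546, 0.0225, 0.0333]
tool_rot: [3.135, 0.0, 1.689]
force: [1.1, 0.1, -0.1]
grip_width: 0.0608
```

```bash
python3 go.py 453.8 22.6 34 96.7
```

```text
t 9.6 pos [454.6  22.5  33.3] d_tool [ 0.2 -0.8 -0.7] in target frame [ 0.2 -0.8 -0.7] turn [0.36 0.   0.08] w 60.8 F [ 1.1  0.1 -0.1] q [ 0.5   0.82 -0.91  2.15  1.07  0.72  0.53]
```

>>> {"name": "arm_command", "arguments": {"targets": [[0,0,2,0,0,0],[0,0,0,0,0,0]]}}

```text
clock: 9.8
position: [0.4551, 0.0226, 0.0321]
tool_rot: [3.134, 0.001, 1.689]
force: [0.3, -0.3, 0.1]
grip_width: 0.0607
```

>>> {"name": "arm_command", "arguments": {"targets": [[0,0,0,0,0,0],[0,0,0,0,0,0],[0,0,0,0,0,0],[0,0,0,0,0,0],[0,0,0,0,0,0]], "grip": 100}}

```text
clock: 10.3
position: [0.4552, 0.0226, 0.0322]
tool_rot: [3.134, 0.001, 1.689]
force: [-0.3, 0.3, 0.5]
grip_width: 0.0851
```

>>> {"name": "arm_command", "arguments": {"targets": [[0,0,-10,0,0,0],[0,0,-25,0,0,0],[0,0,-40,0,0,0],[0,0,-50,0,0,0],[0,0,-50,0,0,0],[0,0,0,0,0,0]]}}

```text
clock: 10.9
position: [0.452, 0.0248, 0.2141]
tool_rot: [3.138, -0.002, 1.694]
force: [1.3, -0.3, -1.8]
grip_width: 0.0855
```

```bash
python3 go.py 452.5 333 200 89.3;python3 - <<'E'
from h import *
from m import rect
f=grab('wrist')
hsv=cv2.cvtColor(f['color'],cv2.COLOR_RGB2HSV); H,S,V=cv2.split(hsv)
m=((H>100)&(H<130)&(S>80)).astype(np.uint8); rect(f,m,(150,50,500,350),.036,'sheet')
P=pts(f); Z=P[...,2]; print(np.median(P[(m>0)],0))
save(f,'w4.png')
E
```

```text
t 10.9 pos [452.   24.8 214.1] d_tool [305.8  38.4  14.8] in target frame [308.2  -3.3  14.1] turn [ 0.18 -0.12  7.76] w 85.5 F [ 1.3 -0.3 -1.8] q [ 0.73  0.56 -1.23  2.03  0.63  1.    0.88]
sheet [454.8  22.1 116.9  61.9   6.8]
[0.44563617 0.02040748 0.03644781]
```

View pics/w4.png

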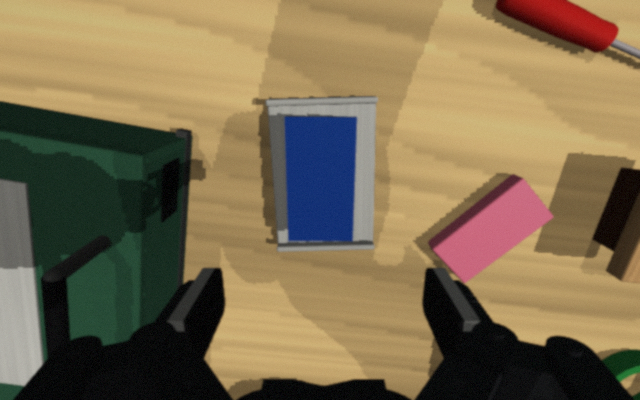

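Step 1 is done: the sheet is at (454.8, 22.1) mm at 6.8°, against board1 at (452.8, 21.8) at 6.7°. Next is board2.

>>> {"name": "arm_command", "arguments": {"targets": [[0,0,0,0,0,7.8],[37,0,0,0,0,0],[38,0,0,0,0,0],[38,0,0,0,0,0],[38,0,0,0,0,0],[38,0,0,0,0,0],[38,0,0,0,0,0],[38,0,0,0,0,0]]}}

```text
clock: 11.75
position: [0.4544, 0.291, 0.2076]
tool_rot: [-3.135, 0.005, 1.542]
force: [-0.3, -1.1, 0.2]
grip_width: 0.0851
```

>>> {"name": "arm_command", "arguments": {"targets": [[30,0,0,0,0,0],[0,0,0,0,0,0],[0,0,0,0,0,0]]}}

```text
clock: 12.05
position: [0.4518, 0.3273, 0.2054]
tool_rot: [-3.131, 0.005, 1.55]
force: [0.1, -0.7, -0.6]
grip_width: 0.0855
```

```bash
python3 go.py 452.5 333 120 89.3;python3 - <<'E'
from h import *
from m import rect
f=grab('wrist'); P=pts(f); Z=P[...,2]
m=((Z>.048)&(Z<.075)).astype(np.uint8); rect(f,m,(150,50,500,350),.06,'b2'); print(np.median(P[m>0],0))
save(f,'w5.png')
E
```

```text
t 12.05 pos [451.8 327.3 205.4] d_tool [ 6.1  1.4 85.4] in target frame [ 5.7  0.6 85.4] turn [-0.6   0.26 -0.47] w 85.5 F [ 0.1 -0.7 -0.6] q [-0.02  0.69 -1.06  1.78  0.66  1.1   0.24]
b2 [452.6 335.9 110.3  55.6   0. ]
[0.44184366 0.34832896 0.06016514]
```

View pics/w5.png

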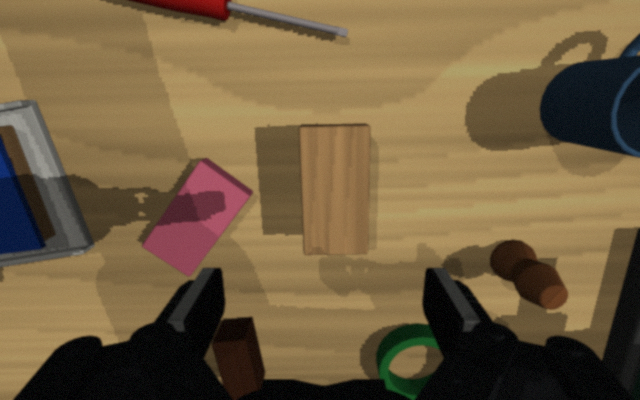

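Board2 (centre (336,188)) lies on its dark block. The wooden one fits the description and the pink one at (198,215) is the look-alike. I measure it at (452.6, 335.9) mm, yaw 0°.

>>> {"name": "arm_command", "arguments": {"targets": [[8.5,0.7,20,-0.6,0.2,-0.9],[0,0,35,0,0,0],[0,0,25,0,0,0],[0,0,0,0,0,0],[0,0,0,0,0,0]]}}

```text
clock: 12.6
position: [0.454, 0.3306, 0.1235]
tool_rot: [3.141, 0.003, 1.561]
force: [0.4, -0.1, -0.2]
grip_width: 0.0856
```

```bash
python3 go.py 452.5 335.5 50 89.8
```

```text
t 12.6 pos [454.  330.6 123.5] d_tool [ 5.1 -1.5 73.5] in target frame [ 4.9 -1.5 73.5] turn [ 0.04  0.16 -0.34] w 85.6 F [ 0.4 -0.1 -0.2] q [-0.08  0.78 -0.98  1.84  0.79  0.97  0.15]
```

>>> {"name": "arm_command", "arguments": {"targets": [[5,-1.5,20,0,0.2,-0.3],[0,0,20,0,0,0],[0,0,15,0,0,0],[0,0,0,0,0,0],[0,0,0,0,0,0]]}}

```text
clock: 13.1
position: [0.4558, 0.335, 0.0729]
tool_rot: [3.135, -0.004, 1.563]
force: [0.0, 0.6, 0.3]
grip_width: 0.0853
```

```bash
python3 go.py 452.5 335.5 50 89.8
```

```text
t 13.1 pos [455.8 335.   72.9] d_tool [ 0.4 -3.5 22.8] in target frame [ 0.5 -3.3 22.9] turn [ 0.36 -0.21 -0.28] w 85.3 F [0.  0.6 0.3] q [-0.12  0.85 -0.92  1.86  0.88  0.89  0.09]
```

>>> {"name": "arm_command", "arguments": {"targets": [[0.5,-3.3,12,0.4,-0.2,-0.3],[0,0,10,0,0,0],[0,0,0,0,0,0],[0,0,0,0,0,0]]}}

```text
clock: 13.5
position: [0.4531, 0.336, 0.0509]
tool_rot: [3.141, -0.001, 1.568]
force: [0.4, -0.9, 0.2]
grip_width: 0.0854
```

```bash
python3 go.py 452.5 335.5 50 89.8
```

```text
t 13.5 pos [453.1 336.   50.9] d_tool [-0.5 -0.6  0.9] in target frame [-0.5 -0.6  0.9] turn [ 0.03 -0.06  0.02] w 85.4 F [ 0.4 -0.9  0.2] q [-0.14  0.88 -0.89  1.86  0.91  0.87  0.07]
```

>>> {"name": "arm_command", "arguments": {"targets": [[0,0,0,0,0,0],[0,0,0,0,0,0],[0,0,0,0,0,0],[0,0,0,0,0,0],[0,0,0,0,0,0],[0,0,0,0,0,0]], "grip": 50}}

```text
clock: 14.1
position: [0.4533, 0.3362, 0.0516]
tool_rot: [3.14, -0.001, 1.568]
force: [0.8, 1.3, -1.6]
grip_width: 0.0551
```

```bash
python3 go.py 452.5 335.5 50 89.8
```

```text
t 14.1 pos [453.3 336.2  51.6] d_tool [-0.7 -0.8  1.6] in target frame [-0.7 -0.8  1.6] turn [ 0.07 -0.08  0.02] w 55.1 F [ 0.8  1.3 -1.6] q [-0.14  0.88 -0.89  1.86  0.91  0.87  0.07]
```

>>> {"name": "arm_command", "arguments": {"targets": [[0,0,-15,0,0,0],[0,0,-30,0,0,0],[0,0,-40,0,0,0],[0,0,-20,0,0,0],[0,0,0,0,0,-3],[0,0,0,0,0,-4],[0,0,0,0,0,0]]}}

```text
clock: 14.8
position: [0.4523, 0.3368, 0.1673]
tool_rot: [3.139, -0.002, 1.696]
force: [-0.6, -1.0, -1.7]
grip_width: 0.0554
```

```bash
python3 go.py 455 22.3 150 96.7
```

```text
t 14.8 pos [452.3 336.8 167.3] d_tool [-312.4  -36.5   16.5] in target frame [-312.6  -34.    17.3] turn [ 0.15 -0.13  0.46] w 55.4 F [-0.6 -1.  -1.7] q [-0.04  0.74 -1.05  1.81  0.75  1.05  0.31]
```

>>> {"name": "arm_command", "arguments": {"targets": [[-20,-2,0,0,0,0.4],[-38,-4,0,0,0,0],[-44,-4,0,0,0,0],[-46,-4,0,0,0,0],[-46,-4,0,0,0,0],[-44,-4,0,0,0,0],[-36,-4,0,0,0,0],[-20,-4,0,0,0,0]]}}

```text
clock: 15.6
position: [0.4531, 0.0348, 0.1693]
tool_rot: [3.139, -0.005, 1.677]
force: [0.4, 0.7, -0.8]
grip_width: 0.0549
```

>>> {"name": "arm_command", "arguments": {"targets": [[0,0,0,0,0,0],[0,0,0,0,0,0]]}}

```text
clock: 15.8
position: [0.4527, 0.0316, 0.1697]
tool_rot: [3.14, -0.004, 1.669]
force: [-1.1, 0.6, -0.2]
grip_width: 0.0552
```

```bash
python3 go.py 455 22.3 80 96.7
```

```text
t 15.8 pos [452.7  31.6 169.7] d_tool [-9.8  1.1 89.7] in target frame [-9.5  1.1 89.7] turn [ 0.12 -0.2  -1.1 ] w 55.2 F [-1.1  0.6 -0.2] q [ 0.65  0.61 -1.15  2.07  0.71  0.92  0.77]
```

>>> {"name": "arm_command", "arguments": {"targets": [[-9.6,1.1,20,0,-0.2,-1.1],[0,0,35,0,0,0],[0,0,25,0,0,0],[0,0,0,0,0,0],[0,0,0,0,0,0]]}}

```text
clock: 16.3
position: [0.4566, 0.0275, 0.0899]
tool_rot: [3.136, -0.001, 1.69]
force: [0.1, 0.1, -0.7]
grip_width: 0.055
```

```bash
python3 go.py 455 22.3 60 96.7
```

```text
t 16.3 pos [456.6  27.5  89.9] d_tool [-5.  -2.4 29.9] in target frame [-4.9 -2.2 29.9] turn [ 0.33 -0.05  0.11] w 55.0 F [ 0.1  0.1 -0.7] q [ 0.55  0.73 -1.    2.12  0.91  0.8   0.65]
```

>>> {"name": "arm_command", "arguments": {"targets": [[-4.9,-2.2,12,0.3,0,0],[0,0,12,0,0,0],[0,0,5,0,0,0],[0,0,0,0,0,0],[0,0,0,0,0,0]]}}

```text
clock: 16.8
position: [0.4564, 0.0227, 0.0611]
tool_rot: [3.138, -0.0, 1.689]
force: [-0.5, -0.4, -0.7]
grip_width: 0.0554
```

```bash
python3 go.py 455 22.3 47 96.7
```

```text
t 16.8 pos [456.4  22.7  61.1] d_tool [-0.3 -1.5 14.1] in target frame [-0.2 -1.4 14.1] turn [ 0.2  -0.02  0.09] w 55.4 F [-0.5 -0.4 -0.7] q [ 0.52  0.78 -0.95  2.13  0.98  0.76  0.6 ]
```

>>> {"name": "arm_command", "arguments": {"targets": [[-0.3,-1.4,5,0.2,0,0],[0,0,4,0,0,0],[0,0,3,0,0,0],[0,0,0,0,0,0],[0,0,0,0,0,0]]}}

```text
clock: 17.3
position: [0.4555, 0.0222, 0.0491]
tool_rot: [3.14, 0.001, 1.689]
force: [-0.9, -1.1, 5.5]
grip_width: 0.0549
```

```bash
python3 go.py 455 22.3 47 96.7
```

```text
t 17.3 pos [455.5  22.2  49.1] d_tool [ 0.2 -0.5  2.1] in target frame [ 0.2 -0.5  2.1] turn [0.07 0.03 0.07] w 54.9 F [-0.9 -1.1  5.5] q [ 0.51  0.79 -0.93  2.14  1.01  0.74  0.58]
```

Contact at 5.5 N, so release.

>>> {"name": "arm_command", "arguments": {"targets": [[0,0,0,0,0,0],[0,0,0,0,0,0],[0,0,0,0,0,0],[0,0,0,0,0,0],[0,0,0,0,0,0]], "grip": 100}}

```text
clock: 17.8
position: [0.4556, 0.0223, 0.0488]
tool_rot: [3.14, 0.0, 1.689]
force: [0.0, 0.3, -0.4]
grip_width: 0.0856
```

>>> {"name": "arm_command", "arguments": {"targets": [[0,0,-10,0,0,0],[0,0,-25,0,0,0],[0,0,-40,0,0,0],[0,0,-50,0,0,0],[0,0,-40,0,0,0],[0,0,-40,0,0,0],[0,0,0,0,0,0]]}}

```text
clock: 18.5
position: [0.4532, 0.0248, 0.2643]
tool_rot: [-3.139, -0.002, 1.695]
force: [0.9, -0.1, -0.8]
grip_width: 0.0856
```

```bash
python3 go.py 549 -132.6 260 86.7;python3 - <<'E'
from h import *
from m import rect
f=grab('wrist'); P=pts(f); Z=P[...,2]
m=((Z>.045)&(Z<.075)).astype(np.uint8); rect(f,m,(220,80,420,280),.056,'b2')
hsv=cv2.cvtColor(f['color'],cv2.COLOR_RGB2HSV); H,S,V=cv2.split(hsv)
rect(f,((H>100)&(H<130)&(S>80)).astype(np.uint8),(220,80,420,280),.036,'sheet')
save(f,'w6.png')
E
```

```text
t 18.5 pos [453.2  24.8 264.3] d_tool [-168.1   75.6    3.7] in target frame [-151.6  104.7    4.3] turn [-0.16 -0.11 10.41] w 85.6 F [ 0.9 -0.1 -0.8] q [ 0.79  0.49 -1.28  1.97  0.53  1.09  0.97]
b2 [455.5  21.8 109.5  55.7   7. ]
sheet [435.2  19.9  77.   60.9   6.8]
```

View pics/w6.png

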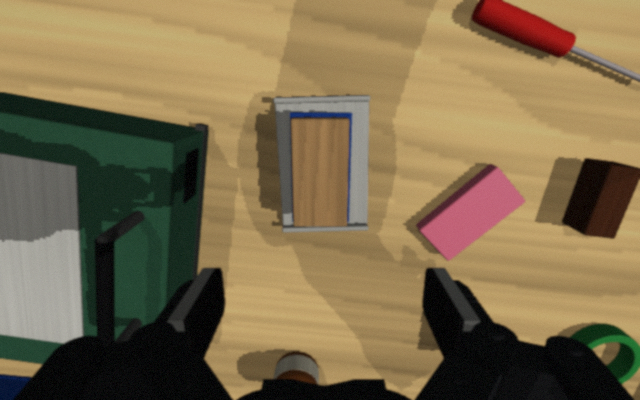

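The stack is good: board2 is at (455.5, 21.8) mm, 7.0°. Now the bar.

>>> {"name": "arm_command", "arguments": {"targets": [[0,0,-10,0,0,5.2],[0,0,0,0,0,5.2],[-37,26,0,0,0,0],[-37,26,0,0,0,0],[-37,26,0,0,0,0],[-30,20,0,0,0,0],[0,0,0,0,0,0],[0,0,0,0,0,0]]}}

```text
clock: 19.35
position: [0.5409, -0.1276, 0.2682]
tool_rot: [-3.13, -0.0, 1.51]
force: [0.5, 0.7, 0.3]
grip_width: 0.0854
```

```bash
python3 go.py 549 -132.6 200 86.7;python3 - <<'E'
from h import *
from m import rect
f=grab('wrist'); P=pts(f); Z=P[...,2]
m=((Z>.15)&(Z<.175)).astype(np.uint8); rect(f,m,(150,30,500,350),.163,'bar'); 
save(f,'w7.png')
E
```

```text
t 19.35 pos [ 540.9 -127.6  268.2] d_tool [-4.5  9.2 68.1] in target frame [-4.5  8.3 68.2] turn [-0.69 -0.01 -0.18] w 85.4 F [0.5 0.7 0.3] q [ 0.89  0.62 -1.14  1.72  0.6   1.21  1.1 ]
bar [ 550.4 -132.1  120.8   11.6   -3.3]
```

View pics/w7.png

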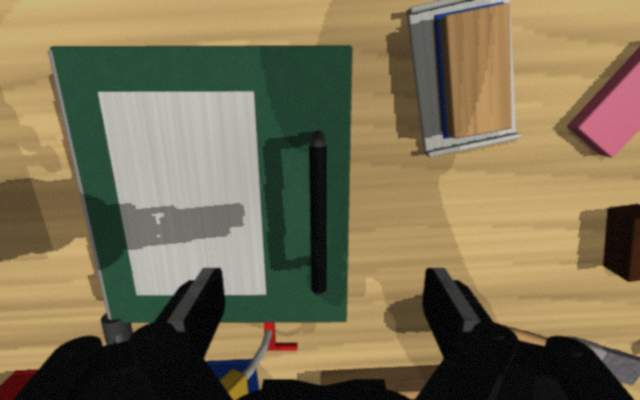

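>>> {"name": "arm_command", "arguments": {"targets": [[-4.5,8.8,15,-0.7,0,-0.2],[0,0,25,0,0,0],[0,0,20,0,0,0],[0,0,0,0,0,0],[0,0,0,0,0,0]]}}

```text
clock: 19.9
position: [0.5487, -0.1298, 0.2046]
tool_rot: [3.14, 0.001, 1.52]
force: [-0.0, 0.1, 0.0]
grip_width: 0.0855
```

```bash
python3 go.py 549.5 -132.4 159 86.7
```

```text
t 19.9 pos [ 548.7 -129.8  204.6] d_tool [-2.5  0.9 45.6] in target frame [-2.6  0.9 45.6] turn [0.07 0.04 0.41] w 85.5 F [-0.   0.1  0. ] q [ 0.85  0.7  -1.08  1.77  0.69  1.1   1.05]
```

>>> {"name": "arm_command", "arguments": {"targets": [[-2.5,1,18,0,0,0.4],[0,0,16,0,0,0],[0,0,10,0,0,0],[0,0,0,0,0,0],[0,0,0,0,0,0]]}}

```text
clock: 20.4
position: [0.5503, -0.1319, 0.1589]
tool_rot: [3.139, 0.001, 1.514]
force: [-0.3, 0.6, 0.6]
grip_width: 0.0857
```

```bash
python3 go.py 549.5 -132.4 159 86.7
```

```text
t 20.4 pos [ 550.3 -131.9  158.9] d_tool [-0.5 -0.7 -0.1] in target frame [-0.5 -0.7 -0.1] turn [0.17 0.07 0.05] w 85.7 F [-0.3  0.6  0.6] q [ 0.82  0.75 -1.03  1.81  0.76  1.03  1.  ]
```

>>> {"name": "arm_command", "arguments": {"targets": [[-0.5,0,0,0,0,0],[0,0,0,0,0,0],[0,0,0,0,0,0],[0,0,0,0,0,0],[0,0,0,0,0,0],[0,0,0,0,0,0],[0,0,0,0,0,0],[0,0,0,0,0,0]], "grip": 0, "grip_force": 80}}

```text
clock: 21.2
position: [0.5509, -0.1321, 0.1607]
tool_rot: [3.136, 0.001, 1.514]
force: [0.1, 1.6, 0.4]
grip_width: 0.0092
```

>>> {"name": "arm_command", "arguments": {"targets": [[0,0,0,0,0,0],[0,0,0,0,0,0],[0,0,0,0,0,0]]}}

```text
clock: 21.5
position: [0.5509, -0.1321, 0.1606]
tool_rot: [3.136, 0.001, 1.514]
force: [-0.5, 0.4, 0.1]
grip_width: 0.0096
```

```bash
python3 go.py 549.5 -132.4 159 86.7; python3 - <<'E'
from h import *
import pickle
# mark angle from the first top/scene frames: hinge frame
yw=np.radians(-3.3); ex=np.array([np.cos(yw),np.sin(yw),0]); ey=np.array([-np.sin(yw),np.cos(yw),0]); ez=np.array([0,0,1.])
h=np.array([.5495,-.1324,0])-.2*ey; h[2]=.106; print('hinge',h)
F=pickle.load(open('F.pkl','rb')); D={}
for n in F:
    f=F[n]; H,S,V=cv2.split(cv2.cvtColor(f['color'],cv2.COLOR_RGB2HSV))
    bb=(365,110,440,145) if n=='top' else (160,230,250,290)
    for k,m in(('red',((H<6)|(H>174))&(S>170)&(V>100)),('yel',(H>20)&(H<32)&(S>170)&(V>120))):
        q=np.zeros_like(m); q[bb[1]:bb[3],bb[0]:bb[2]]=m[bb[1]:bb[3],bb[0]:bb[2]]; v,u=np.nonzero(q)
        u=(u.min()+u.max())/2; v=(v.min()+v.max())/2
        D[n,k]=(f['o'],ray(f,u,v)/np.linalg.norm(ray(f,u,v)))
for k in('red','yel'):
    A=np.zeros((3,3));b=np.zeros(3)
    for n in F:
        o,d=D[n,k]; Q=np.eye(3)-np.outer(d,d); A+=Q; b+=Q@o
    p=np.linalg.solve(A,b); r=p-h; c=np.array([r@ex,r@ey,r@ez]); print(k,p,'hinge',c*1000,'rad',np.hypot(c[1],c[2]),'ang',np.arctan2(c[2],c[1]),'resid',[np.linalg.norm((np.eye(3)-np.outer(D[n,k][1],D[n,k][1]))@(p-D[n,k][0])) for n in F])
E
```

```text
t 21.5 pos [ 550.9 -132.1  160.6] d_tool [-0.4 -1.4  1.6] in target frame [-0.4 -1.4  1.6] turn [0.3  0.06 0.06] w 9.6 F [-0.5  0.4  0.1] q [ 0.82  0.75 -1.03  1.81  0.75  1.03  1.  ]
hinge [ 0.53798719 -0.33206836  0.106     ]
red [ 0.68922614 -0.18132433  0.10711221] hinge [142.31072759 159.19999043   1.11220661] rad 0.15920387544168707 ang 0.006986109158220694 resid [np.float64(0.001201829603980069), np.float64(0.0012018296039800285)]
yel [ 0.68295869 -0.20866766  0.18360993] hinge [137.62766334 131.54122736  77.60992999] rad 0.15272981283208645 ang 0.5330375266589654 resid [np.float64(0.0011227671311449694), np.float64(0.0011227671311449458)]
```

>>> {"name": "arm_command", "arguments": {"targets": [[-3,0,-10,0,0,0],[-3.5,0,-10,0,0,0],[-4,0,-9.5,0,0,0],[-4.5,0,-9.5,0,0,0],[0,0,0,0,0,0]]}}

```text
clock: 22.0
position: [0.5499, -0.1477, 0.202]
tool_rot: [3.136, -0.001, 1.514]
force: [1.9, 2.7, -6.5]
grip_width: 0.0089
```

```bash
python3 go.py 549.5 -187.6 254 86.7
```

```text
t 22.0 pos [ 549.9 -147.7  202. ] d_tool [-39.8   2.1 -52.1] in target frame [-39.8   1.9 -52. ] turn [ 0.3  -0.04  0.06] w 8.9 F [ 1.9  2.7 -6.5] q [ 0.87  0.71 -1.08  1.76  0.7   1.1   1.07]
```

>>> {"name": "arm_command", "arguments": {"targets": [[-5,0,-9,0,0,0],[-5.5,0,-9,0,0,0],[-6,0,-8.5,0,0,0],[-6.5,0,-8.5,0,0,0],[-6.5,0,-8,0,0,0],[0,0,0,0,0,0]]}}

```text
clock: 22.6
position: [0.5482, -0.1777, 0.247]
tool_rot: [3.135, -0.003, 1.515]
force: [3.4, 3.1, -8.9]
grip_width: 0.0092
```

>>> {"name": "arm_command", "arguments": {"targets": [[0,0,0,0,0,0],[0,0,0,0,0,0]]}}

```text
clock: 22.8
position: [0.5482, -0.1774, 0.2465]
tool_rot: [3.135, -0.004, 1.515]
force: [5.0, 3.6, -8.1]
grip_width: 0.009
```

```bash
python3 go.py 549.5 -187.6 254 86.7; cat > pm.py <<'E'
from h import *
yw=np.radians(-3.3); ex=np.array([np.cos(yw),np.sin(yw),0]); ey=np.array([-np.sin(yw),np.cos(yw),0]); ez=np.array([0,0,1.])
h=np.array([.5495,-.1324,0])-.2*ey; h[2]=.106
import sys
r=np.array(bot.observe()['position'])-h-np.array([0,0,-.002])
print('bar ang',np.arctan2(r@ez,r@ey)-np.arctan2(55,200),'rad',np.hypot(r@ez,r@ey))
for n in('top','scene'):
    f=grab(n); H,S,V=cv2.split(cv2.cvtColor(f['color'],cv2.COLOR_RGB2HSV))
    bb=(365,95,440,145) if n=='top' else (160,210,250,300)
    for k,m in(('red',((H<6)|(H>174))&(S>170)&(V>100)),('yel',(H>20)&(H<32)&(S>170)&(V>120))):
        q=np.zeros_like(m); q[bb[1]:bb[3],bb[0]:bb[2]]=m[bb[1]:bb[3],bb[0]:bb[2]]; v,u=np.nonzero(q)
        if len(u)<4: print(n,k,'none'); continue
        uc=(u.min()+u.max())/2; vc=(v.min()+v.max())/2
        d=ray(f,uc,vc); t=(.1385-(f['o']-h)@ex)/(d@ex); p=f['o']+t*d-h
        print(n,k,len(u),u.min(),u.max(),v.min(),v.max(),'ang on plane',np.arctan2(p@ez,p@ey),'rad',np.hypot(p@ez,p@ey))
    if n=='scene': cv2.imwrite('pics/'+sys.argv[1],cv2.resize(f['color'][190:310,150:290,::-1],None,fx=5,fy=5,interpolation=cv2.INTER_NEAREST))
E
python3 pm.py s1.png
```

```text
t 22.8 pos [ 548.2 -177.4  246.5] d_tool [-10.1   1.9  -7.5] in target frame [-10.1   1.9  -7.5] turn [ 0.38 -0.22  0.12] w 9.0 F [ 5.   3.6 -8.1] q [ 0.94  0.67 -1.11  1.7   0.64  1.18  1.17]
bar ang 0.4751263780123015 rad 0.21059632970324133
top red none
top yel none
scene red 21 215 226 259 262 ang on plane 0.32894914349091414 rad 0.14183932706844252
scene yel 37 213 221 248 257 ang on plane 0.5383746776239973 rad 0.15371022467411394
```

View pics/s1.png

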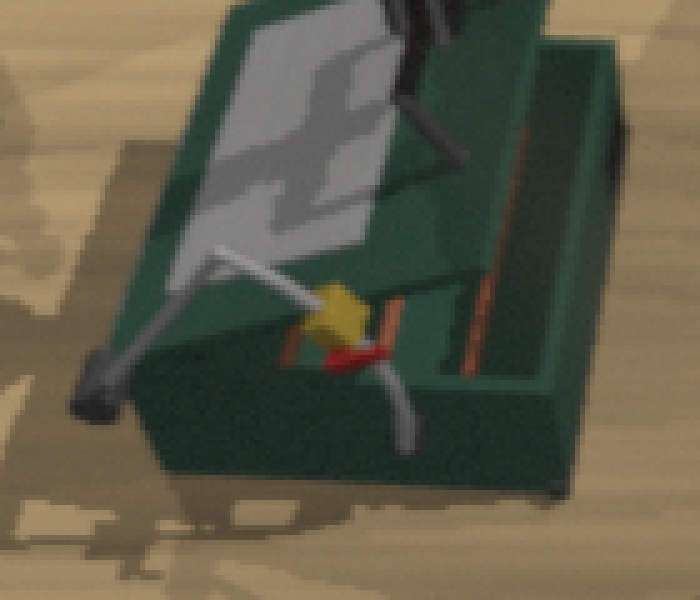

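The pointer (red, crop (355,355)) stands just under the yellow mark (335,315). The lid is at about 0.47 rad and the mark at about 0.54, so I'll raise it a bit more.

>>> {"name": "arm_command", "arguments": {"targets": [[-4,0,-5,0,0,0],[-4,0,-5,0,0,0],[-3,0,-3,0,0,0],[0,0,0,0,0,0],[0,0,0,0,0,0]]}}

```text
clock: 23.4
position: [0.5476, -0.1875, 0.2578]
tool_rot: [3.135, -0.005, 1.517]
force: [3.9, 2.6, -6.6]
grip_width: 0.0092
```

```bash
python3 go.py 549.5 -187.6 254 86.7; python3 pm.py s2.png
```

```text
t 23.4 pos [ 547.6 -187.5  257.8] d_tool [0.  1.8 3.8] in target frame [0.  1.9 3.8] turn [ 0.37 -0.26  0.24] w 9.2 F [ 3.9  2.6 -6.6] q [ 0.96  0.66 -1.12  1.68  0.63  1.2   1.2 ]
bar ang 0.5469319591082079 rad 0.21127374664406334
top red none
top yel none
scene red 19 213 224 256 260 ang on plane 0.403801723781917 rad 0.142814488609132
scene yel 35 213 221 248 256 ang on plane 0.5484809907637519 rad 0.1550956187584325
```

View pics/s2.png

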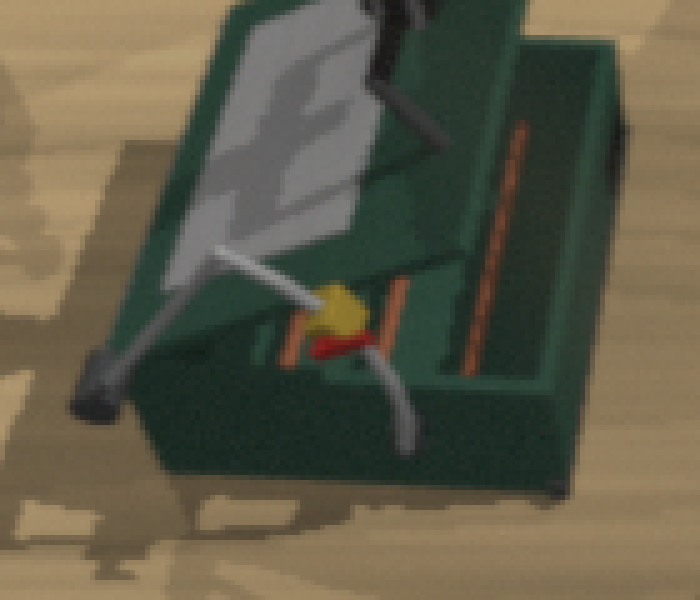

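```bash
cat > an.py <<'E'
from h import *
import pickle
yw=np.radians(-3.3); B=np.array([[np.cos(yw),np.sin(yw),0],[-np.sin(yw),np.cos(yw),0],[0,0,1.]])
h=np.array([.5495,-.1324,0])-.2*B[1]; h[2]=.106
F=pickle.load(open('F.pkl','rb')); now=grab('scene')
def proj(f,c):
    X=f['Rc'].T@(h+B.T@c-f['o']); return X[:2]/X[2]*f['f']+[f['cx'],f['cy']]
def lidang(f):   # plane fit of lid points from depth
    L=(pts(f)-h)@B.T; col=f['color'].astype(int); g=(col[...,1]>25)&(col[...,1]<130)&(col[...,1]>1.25*col[...,0])
    w=(col.min(-1)>110)&(np.ptp(col,axis=2)<25)
    ok=w&(f['depth']>0)&(abs(L[...,0])<.09)&(L[...,1]>.02)&(L[...,1]<.18)&(L[...,2]>-.02)&(L[...,2]<.2)
    q=L[ok]
    for _ in range(4):
        c=q.mean(0); n=np.linalg.svd(q-c,full_matrices=0)[2][2]; e=abs((q-c)@n); q=q[e<max(.004,2*e.std())]
    n*=np.sign(n[2]); return len(q),np.arctan2(-n[1],n[2]),n[0]
for nm,f in(('closed',F['scene']),('now',now)):
    print(nm,'lid plane',lidang(f))
    H,S,V=cv2.split(cv2.cvtColor(f['color'],cv2.COLOR_RGB2HSV))
    for k,m in(('yel',(H>20)&(H<34)&(S>140)&(V>50)),('red',((H<8)|(H>172))&(S>150)&(V>60))):
        q=np.zeros_like(m);q[215:290,180:245]=m[215:290,180:245]; v,u=np.nonzero(q); print(k,len(u),'u',u.min(),u.max(),'v',v.min(),v.max(),'ctr',u.mean().round(1),v.mean().round(1))
for th in(.5,.53,.55,.6): print(th,'mark/pointer pt px',proj(F['scene'],np.array([.138,.15*np.cos(th),.15*np.sin(th)])).round(1),'red vis ctr px',proj(F['scene'],np.array([.1423,.1592*np.cos(th),.1592*np.sin(th)])).round(1))
f=F['top'];H,S,V=cv2.split(cv2.cvtColor(f['color'],cv2.COLOR_RGB2HSV)); m=(H>20)&(H<34)&(S>140)&(V>50); q=np.zeros_like(m);q[110:145,365:440]=m[110:145,365:440]; v,u=np.nonzero(q); print('top yel',u.min(),u.max(),v.min(),v.max())
for th in(.5,.53,.55,.6): print(th,proj(f,np.array([.138,.15*np.cos(th),.15*np.sin(th)])).round(1))
E
python3 an.py
```

```text
closed lid plane (2173, np.float64(-0.0011049223160429001), np.float64(-0.0004382257680066688))
yel 97 u 211 222 v 248 260 ctr 217.0 254.1
red 75 u 227 240 v 267 279 ctr 231.7 275.4
now lid plane (849, np.float64(0.5322868355909914), np.float64(0.0012347277002307778))
yel 83 u 211 223 v 247 256 ctr 217.2 252.2
red 37 u 212 224 v 256 261 ctr 217.3 258.5
0.5 mark/pointer pt px [217.5 254. ] red vis ctr px [220.2 254.7]
0.53 mark/pointer pt px [216.2 253. ] red vis ctr px [218.8 253.6]
0.55 mark/pointer pt px [215.3 252.3] red vis ctr px [217.9 252.9]
0.6 mark/pointer pt px [213.1 250.7] red vis ctr px [215.5 251.1]
top yel 388 396 118 127
0.5 [390.7 122.7]
0.53 [391.7 122.2]
0.55 [392.4 121.9]
0.6 [394.2 121.1]
```

The lid plane fit gives 0.532 rad (it read −0.001 when closed). The mark is at about 0.52 ± 0.02, so the pointer is within roughly 3 mm. One last check of stability and the stack, then I hand in.

```bash
python3 - <<'E'
from h import *
from m import rect
f=grab('scene'); P=pts(f); Z=P[...,2]
rect(f,((Z>.048)&(Z<.075)).astype(np.uint8),(295,190,345,248),.056,'b2 scene (sides bias x)')
a=bot.observe(); 
for _ in range(4): bot.grab_frame('scene')
b=bot.observe(); print(a['position'],b['position'],b['force'],np.abs(b['qd']).max(),b['clock'],b['grip_width'])
g=bot.grab_frame('scene')
print(bot.job_done())
E
python3 an.py | grep now
```

```text
b2 scene (sides bias x) [459.9  22.7 117.   56.3   6.5]
[ 0.54762552 -0.18747994  0.25771435] [ 0.54758983 -0.18748489  0.2577171 ] [ 5.14270443  2.75323369 -6.02495647] 0.0013930214608644498 23.8 0.009098151330284415
the job is handed in; nothing more can be done
None
```

The stack is built, and I handed the job in with the gripper still holding the lid at the yellow mark, at about 24 s of the 61 s allowed.

- **Sheet:** after release it lay at (454.8, 22.1) mm, turned 6.8°. Board1 is at (452.8, 21.8) mm, turned 6.7°, so they are about 2 mm apart.
- **Second board:** after release it lay at (455.5, 21.8) mm, turned 7.0°, about 1 mm off the sheet. The scene view just before hand-in put it 4–5 mm further out in x. I put that down to the board's side face being counted in the outline, because board1 and board2 showed the same bias in that view at the start.
- **Lid:** the plane fitted to it gave 0.532 rad, and the bar position gave about 0.54 rad. The mark's estimates ranged from 0.50 to 0.55 rad depending on the view, so the pointer should be within about 5 mm of its middle.
- **Hold:** the arm was still over the last readings, with about 6 N of downward force on the gripper.

In the last view the red pointer partly overlapped the mark, so I judged the lid angle from the plane fit and not from the pointer's outline. The top camera could not confirm the pointer, because it found no red or yellow with the lid up. The mark's left and right edges had not moved by more than a pixel (about 2–3 mm).

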